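Dock the hydrometer sample and hold the stem tweezers at the marked gap

TASK

Push the sample carrier along its rail until it clicks into the station, so that the hydrometer stem stands between the open tips of the bench tweezers. Then squeeze the sprung tweezers by their finger pads until the pin on the far leaf lines up with the ridge of the brass rider on the gap bar, the stem standing free between the tips, and hold that gap steady: the program finishes while still squeezing, with nothing let go. Leave the bottles, glass and other things on the bench where they are.

Things in the scene. Friction and masses are not known exactly. Their poses are not given: they have to be found in the camera images.
- fixture: the hydrometer reading station, fixed to the bench: an aluminium rail (50 mm wide, 560 mm long, top 20 mm above the bench) with sprung tweezers on a post at its +y end. Origin on the bench, directly below the place where the stem must stand. +y runs along the rail from the carrier's parking end towards the tweezers' post; +x is across it, away from the robot; z up. The rail's heading differs from run to run
- carrier (a joint): travel of the carrier along the rail's +y (m). The station is at 0.180; the end stop is at 0.185. It starts anywhere from 0 to 0.08. It slides with about 1.5 N of friction; a sprung ball gives about 6 N of resistance in the last 12 mm before the station and then drops into the detent, which holds the carrier at 0.180
- fin (a point): the carrier's upright black grip fin, 14 mm thick across the rail (x), 34 mm long along it (y), its top 85 mm above the bench and the carrier's deck at 40 mm. This point is on its centre line, 68 mm above the bench, 78 mm behind (-y of) the hydrometer stem. The carrier is a grey plate 64 x 145 x 10 mm with a 38 mm glass bottle in a cup, up to 95 mm above the bench
- stem (a point): the white hydrometer stem, 6 mm thick, standing up out of the bottle on the carrier to 149 mm above the bench; rigid with the carrier. This point is on its axis, 118 mm above the bench, level with the middle of the tweezers' leaves
- grip (a point): where to squeeze the tweezers: fixed point midway between the two leaves at their ribbed finger pads (36 mm long along y, 18 mm tall, middle 118 mm above the bench, top at 127 mm), 53 mm to the +y of where the stem must stand. Over the backs of the pads the tweezers measure 52 mm when relaxed, about 29 to 40 mm at the mark. Squeeze along the fixture's x
- leaf_near: the tweezers' leaf on the robot's side: a steel strip 3 mm thick, 18 mm tall, 179 mm long, running along its own -y from the bow. Origin on its bow end, 168 mm to the +y of where the stem must stand, 118 mm above the bench; x is across the leaf, towards the other leaf. Both leaves spring open by themselves; each takes roughly 1.5 N at the finger pads to begin closing and 6 to 9 N at the mark. The tips are pointed at -y and stand open towards the carrier
- leaf_far: the other leaf, away from the robot, the same size; origin on its bow end, 19 mm from that of the near leaf; -x of its frame is towards the near leaf
- near_tip (a point): middle of the near leaf's thickness near its tip, 168 mm from its bow end (11 mm short of the very end), where the stem must stand between the tips. x as the leaf's
- far_tip (a point): the same point on the far leaf. With the tweezers relaxed the two tip points are 53 mm apart
- rider_mark (a point): the gap mark: the ridge on top of a brass rider (8 mm wide, 11 mm long) clamped on a thin steel bar that is fixed to the near leaf and crosses over the far leaf near the tips, 150 mm from the bow. Point on the ridge's top, 141 mm above the bench. x along the bar, from near leaf to far leaf. The rider is set 21 to 35 mm from the near leaf, differently in each run, and stays where it is set
- pin (a point): top of a small dark upright pin, 3 mm thick, on the far leaf, 160 mm from its bow, 141 mm above the bench. Relaxed it is 16 mm or more beyond the rider (its +x side); squeezing the leaves brings it back to the rider. The tweezers are at the marked gap when pin and ridge are at the same x along the bar; the pin then stands beside the bar, on the tips' side of the rider. At the bar the leaves close 1.4 mm for each 1 mm at the finger pads
- corked_bottle: bystander: clear glass bottle with a wooden stopper, 68 mm across, 213 mm tall; loose, origin at the centre of its underside
- capped_small: bystander: amber sample bottle with a white cap, 44 mm across, 85 mm tall; loose, origin at the centre of its underside
- capped_large: bystander: green-glass sample bottle with a white cap, 60 mm across, 120 mm tall; loose, origin at the centre of its underside
- nosing_glass: bystander: stemmed tasting glass, foot 60 mm, bowl 66 mm across, 118 mm tall; loose, origin at the centre of its underside
- black_dish: bystander: small black dish, 64 mm across, 20 mm tall; loose, origin at the centre of its underside
- bung: bystander: rubber bung, 34 mm across, 28 mm tall; loose, origin at the centre of its underside
- pen: bystander: pen lying flat, 127 mm long, 9 mm thick; loose, origin at the centre of its underside

How it is judged:
On the way, in this order (a step that is already met when the one before it is completed fails the run):
1. the carrier rests in the station's detent with the tweezers still open (value of joint carrier between 0.177 and 0.183 m and x of far_tip in the frame of near_tip above 0.044 m), for 0.2 s.
2. the fingers squeeze both leaves to the marked gap and keep it (x of pin in the frame of rider_mark between -0.0025 and 0.0025 m and contact force between the fingers and leaf_near above 0.5 N and contact force between the fingers and leaf_far above 0.5 N and value of joint carrier between 0.177 and 0.183 m), for 0.5 s.
At the end, for the whole second after the job is handed in: Through the last second: carrier within 3 mm of its detent, fingers pressing both leaves, pin in line with the rider's ridge along the bar to 2.5 mm, leaves still (under 0.06 rad/s), stem clear between the tips (its axis over 5.5 mm from the middle of each leaf) (all of step 2 and angular speed of each of leaf_near, leaf_far below 0.06 rad/s and x of stem in the frame of near_tip above 0.0055 m and x of stem in the frame of far_tip below -0.0055 m); the arm keeps its last pose, push and grip.
It fails at once if a bystander was moved more than 25 mm or tipped over (distance of any of corked_bottle, capped_small, capped_large, nosing_glass, black_dish, bung, pen from where it was at the start of the episode above 0.025 m or angle between any of corked_bottle, capped_small, capped_large, nosing_glass, black_dish, bung, pen's own z axis and vertical above 0.5 rad).
It also fails if it takes over 45 s, if anything falls off the work surface, if the arm or the gripper's body presses on something with over 40 N, if the wrist force passes 120 N, or if a joint passes its speed limit or range.

ROBOT

A 6-joint arm with a two-finger parallel gripper is mounted at the origin on the work surface. World frame = base frame: x ahead of the robot, y to its left, z up, the work surface at z = 0. Lengths are in m, angles in rad, forces in N, time in s.
With the tool pointing down it reaches from about 0.3 to 0.875 m from the base axis. Payload 4.2 kg.
Tool frame: the origin (TCP) lies between the finger pads; the fingertips stand 8 mm ahead of it and the grasp point (between the pads) lies 11 mm behind it (tip_reach is the distance from the TCP to the fingertips, in m); z points along the fingers, y is the line along which they close (so a half turn about z gives the same grasp; the last joint's range is limited). The gripper opens to 85 mm and grips with 20 to 120 N. Pads are 22 mm wide; open, the fingers measure 114 mm over their backs; the gripper's body (76 mm by 85 mm) begins 54 mm behind the grasp point. The pads swing forward as they close: fully open they stand 13 mm farther back than shut.
Start: joints at [-1.123, 0.32, 1.565, -0, 1.257, -0.02], TCP at [0.259, -0.513, 0.239] pointing down, gripper open.
Joint ranges: [-3.11, 3.11], [-0.84, 2.01], [0.21, 2.61], [-1.34, 4.49], [0.05, 2.63], [-2.56, 2.56]. Speed limits (rad/s): [2.57, 2.57, 3.14, 3.14, 3.14, 3.14].

INTERFACE

Orientations are given as a rotation vector (axis times angle).
In Python, from cell import * gives the robot as it stands.
- The arm moves only by the tool move_arm, never from a script. Its argument "series" is a list of rows, each an object of numbers: "dx", "dy", "dz": the shift along the world's x, y, z in units of 0.3 m (1.0 is 0.3 m); "ax", "ay", "az": the turn, a rotation vector about the world's x, y, z in units of pi/4 rad (1.0 is pi/4 rad); "gripper": the closure, from 0 (fully open) to 1 (shut). In form: [{"dx": .., "dy": .., "dz": .., "ax": .., "ay": .., "az": .., "gripper": ..}, ...]. A call has 1 to 5 rows; each row is the pose to reach, as a shift and turn from the pose commanded when the call began; what a row does not reach only later rows make up. A row lasts 1/8 s, in which the tool goes at most 62.5 mm and 10.7 degrees, less where a joint would pass 70% of its speed; a pose out of reach is approached as far as the arm can. A call with a number of a shift or a turn outside -1 to 1 is refused whole. A call with a gripper value outside its range is refused whole. The fingers move at their own pace and stop on an object; "grip_force" is the grip in N (left out, the last holds). Time passes only in rows, so rows that repeat a pose let the fingers close. It gives the time, the measured TCP pose, the force, the opening and the grip force at its end, in the units of the state.
- get_state(): the state, without advancing time (a new reading comes with each control period).
- get_image(name): name is "scene" or "top" or "wrist"; returns a dict with "frame" (480x640x3 uint8, red, green, blue), "z_map" (480x640 float32, m along the optical axis (not along the pixel's ray), 0 where there is no reading), "intrinsics" (3x3 intrinsics, pixels), "dist" ([k1, k2, p1, p2, k3] as OpenCV has them; the pictures are not rectified), "camera_from_world" (4x4, takes a point from world to camera coordinates); the wrist camera has in their place "mount" (4x4, takes a point from camera to tool coordinates, whose origin is the TCP and whose axes are the flange's). Camera axes: x right, y down, z forward; pixel columns grow to the right and rows downward; lengths in m; the calibration is good to about 2 mm. A picture is of the moment at which its call begins: read the wrist's pose just before it.
- sign_off(): hands the job in; it is judged then, once.
Trained networks look in the newest picture that a camera, given by its name, has taken for a name from the list of things; names that differ only in an ending like _2 or _b are one class to them, and where a whole thing is asked for, a point or a joint stands for the part that bears it (a point fixed in the world has none). Each returns a list of dicts, best first, with "confidence" (0 to 1); they miss things now and then, are a little off and sometimes report something else, mostly with a low value. They report only what shows in the picture. A call takes as long as a camera call.
- recognise(camera, query): "bbox" ([centre column, centre row, width, height] in pixels, round what is visible of it).
The state is a dict: "time_s": time; "joints": joint angles; "qd": joint speeds; "joint_efforts": joint torques, N m; "position": TCP position; "tcp_rot": TCP orientation; "ft_force": force on the tool from outside, world axes, zero at the start; "ft_torque": the same for the moment, N m; "finger_gap": finger opening in m; "grip_force": force on a finger pad.
Only numpy, scipy, OpenCV 4.12 (cv2) and the standard library are available. Lean on these libraries where they do the work, as an engineer would, in place of code of your own. Each camera call takes 0.05 s, during which the arm holds its last target. There are 200 camera calls.

## Working session

There is one attempt and no reset: what is moved stays moved. The work goes in short steps, Python scripts to look and compute and a tool call to move; the robot and the scene stay as the last step left them, time stands still between calls to the robot, and variables do not carry over. Pictures are saved under pics/ and viewed, at most 10 in all, crops included, and the job is handed in when it is done.

Besides the shell and the picture viewer there is one more tool, called after "Request:" as name(argument=value, ...), one argument or row to a line, values as JSON. move_arm: Moves the arm, as the interface text tells. Shifts and turns lie within -1 to 1; 1 stands for 0.3 m of shift or pi/4 rad of turn. Its arguments: {"type":"object","properties":{"series":{"type":"array"},"grip_force":{"type":"number"}},"required":["series"]}

```bash
mkdir -p pics; ls
cat > h.py <<'E'
from cell import *
import numpy as np, cv2
def grab(n,save=None):
    s=get_state(); im=get_image(n)
    if save: cv2.imwrite('pics/'+save,cv2.cvtColor(im['frame'],cv2.COLOR_RGB2BGR))
    if 'mount' in im:
        T=np.eye(4);T[:3,:3]=cv2.Rodrigues(np.array(s['tcp_rot'],float))[0];T[:3,3]=s['position']
        im['W']=T@np.array(im['mount'])
    else: im['W']=np.linalg.inv(np.array(im['camera_from_world']))
    return im
def ray(im,u,v):
    p=cv2.undistortPoints(np.array([[[u,v]]],float),np.array(im['intrinsics']),np.array(im['dist']))[0,0]
    return im['W'][:3,3], im['W'][:3,:3]@np.array([p[0],p[1],1.])
def atz(im,u,v,z):
    o,d=ray(im,u,v); return o+d*(z-o[2])/d[2]
def dep(im,u,v):
    o,d=ray(im,u,v); return o+d*im['z_map'][int(round(v)),int(round(u))]
def proj(im,P):
    C=np.linalg.inv(im['W']); r=cv2.Rodrigues(C[:3,:3])[0]
    return cv2.projectPoints(np.array(P,float).reshape(-1,1,3),r,C[:3,3],np.array(im['intrinsics']),np.array(im['dist']))[0].reshape(-1,2)
def cloud(im):
    v,u=np.mgrid[0:480,0:640]; z=im['z_map'].ravel()
    p=cv2.undistortPoints(np.stack([u.ravel(),v.ravel()],1).astype(float)[:,None],np.array(im['intrinsics']),np.array(im['dist']))[:,0]
    X=np.c_[p*z[:,None],z]; return (X@im['W'][:3,:3].T+im['W'][:3,3]).reshape(480,640,3)
E
python3 - <<'E'
from h import *
s=get_state(); print(s)
t=grab('top','top0.png'); g=grab('scene','scene0.png')
print(t['W'][:3,3],g['W'][:3,3])
for c in('top','scene'):
  for n in['fin','stem','grip','leaf_near','leaf_far','rider_mark','pin','fixture','carrier','corked_bottle','capped_small','capped_large','nosing_glass','black_dish','bung','pen']:
    print(c,n,[(np.round(r['bbox']).tolist(),round(r['confidence'],2)) for r in recognise(c,n)[:2]])
E
```

```text
pics
{'time_s': 0.0, 'joints': array([-1.12298150e+00,  3.20277103e-01,  1.56569353e+00, -1.19168422e-05,
        1.25739175e+00, -1.99929801e-02]), 'qd': array([-0.00037703,  0.00010881,  0.00169296,  0.00087368, -0.00150956,
        0.00087623]), 'joint_efforts': array([-2.28640769e-03, -4.15534008e+01, -2.34164393e+01, -3.08024300e-04,
        8.23955925e-03, -1.18241792e-05]), 'position': array([ 0.25908278, -0.51279713,  0.23848512]), 'tcp_rot': array([-3.05436252e+00, -7.27753864e-01,  6.07182468e-04]), 'ft_force': array([0.22917491, 0.837724  , 0.33257258]), 'ft_torque': array([ 1.74773485e-02, -2.38358218e-05,  3.78978890e-03]), 'grip_force': 0.0, 'finger_gap': 0.08538177903097614}
[0.45071237 0.03598734 0.99642503] [1.21952908 0.22552594 0.5418482 ]
top fin [([386.0, 254.0, 87.0, 40.0], 0.83), ([300.0, 354.0, 32.0, 39.0], 0.44)]
top stem [([384.0, 251.0, 87.0, 41.0], 0.57), ([180.0, 184.0, 29.0, 31.0], 0.49)]
top grip [([293.0, 257.0, 328.0, 64.0], 0.56)]
top leaf_near [([209.0, 245.0, 110.0, 46.0], 0.88), ([385.0, 253.0, 82.0, 49.0], 0.31)]
top leaf_far [([212.0, 240.0, 111
[... 958 characters left out ...]
0, 260.0, 116.0, 29.0], 0.97)]
scene leaf_far [([427.0, 272.0, 128.0, 24.0], 0.92)]
scene rider_mark []
scene pin [([425.0, 269.0, 122.0, 29.0], 0.73), ([273.0, 331.0, 48.0, 95.0], 0.5)]
scene fixture [([253.0, 257.0, 89.0, 62.0], 0.74), ([384.0, 250.0, 9.0, 10.0], 0.67)]
scene carrier [([255.0, 254.0, 95.0, 68.0], 0.91)]
scene corked_bottle [([509.0, 222.0, 56.0, 107.0], 0.59)]
scene capped_small [([458.0, 380.0, 40.0, 60.0], 0.93)]
scene capped_large []
scene nosing_glass [([273.0, 330.0, 45.0, 92.0], 0.58)]
scene black_dish [([203.0, 318.0, 41.0, 31.0], 0.97)]
scene bung [([362.0, 232.0, 34.0, 66.0], 0.6)]
scene pen [([428.0, 256.0, 113.0, 30.0], 0.62), ([413.0, 286.0, 32.0, 20.0], 0.43)]
```

Run:
```python
import cv2
a=cv2.imread('pics/top0.png');cv2.imwrite('pics/top0z.png',cv2.resize(a[130:430,60:480],(800,571),interpolation=cv2.INTER_CUBIC))
```

```text
(no output)
```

View pics/top0z.png

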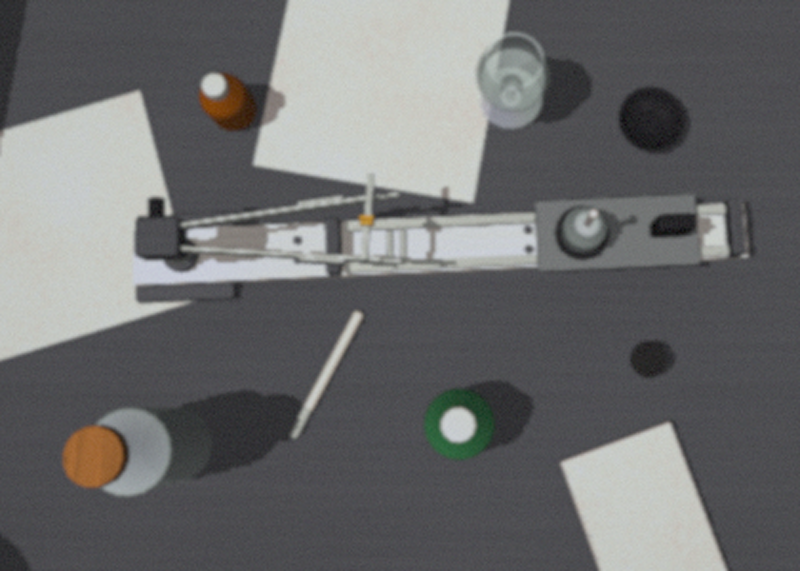

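View pics/scene0.png

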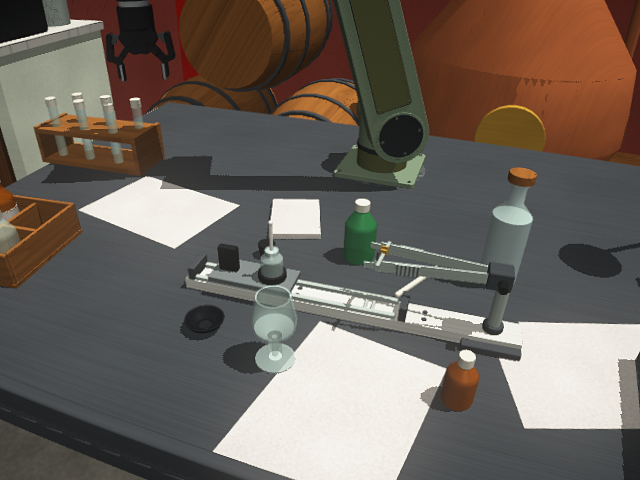

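The top view shows the rail running leftwards (+y). The carrier is at about (384,253) full-frame, the fin at about (413,247), the bow at about (143,254) and the gold rider at about (252,245). The scene view shows the fin at about (228,257) and the rider at about (384,248).

Run:
```python
from h import *
t=grab('top');C=cloud(t)
x,y,z=C[...,0],C[...,1],C[...,2]
print(proj(t,[[.5,.05,0]]))
roi=(np.mgrid[0:480,0:640][0]>225)&(np.mgrid[0:480,0:640][0]<295)
u=np.mgrid[0:480,0:640][1]; roi&=(u>125)&(u<460)
print('hist',np.histogram(z[roi],bins=np.arange(-.005,.16,.01)))
def rect(m,n):
    P=C[m][:,:2].astype(np.float32); r=cv2.minAreaRect(P); print(n,m.sum(),r, P.mean(0))
    return r
rect(roi&(z>.014)&(z<.027),'rail')
for lo,hi in((.034,.046),):
    rect(roi&(z>lo)&(z<hi)&(u>330),'deck')
rect(roi&(z>.075)&(z<.095)&(u>395),'fin')
m=roi&(z>.10)&(u>330)&(u<400); print('stem',m.sum(),C[m][:5])
for v,uu in((245,252),(247,413),(246,369)): print(dep(t,uu,v))
# edges of deck via rays
for n,(a,b) in dict(finc=(671,225),decktl=(537,205),decktr=(694,196),deckbl=(538,271),deckbr=(696,263)).items():
    uu,v=60+a/1.905,130+b/1.905; print(n,atz(t,uu,v,.085 if n=='finc' else .04))
```

```text
[[302.44053391 312.6982374 ]]
hist (array([11290,   770,  4448,  1029,  2611,   291,    50,    48,   310,
         203,    56,   166,   465,  1071,    43,    17]), array([-0.005,  0.005,  0.015,  0.025,  0.035,  0.045,  0.055,  0.065,
        0.075,  0.085,  0.095,  0.105,  0.115,  0.125,  0.135,  0.145,
        0.155]))
rail 5000 ((0.6003984212875366, 0.07039950788021088), (0.07726801931858063, 0.5607710480690002), 4.299345016479492) [0.5899538  0.12516321]
deck 2498 ((0.6027033925056458, -0.10964807868003845), (0.0648530125617981, 0.18587470054626465), 2.8402352333068848) [ 0.6008879  -0.10112632]
fin 196 ((0.6039469838142395, -0.13409575819969177), (0.016029594466090202, 0.033515844494104385), 3.403266191482544) [ 0.6031683  -0.13358286]
stem 57 [[0.45071237 0.03598734 0.99642503]
 [0.45071237 0.03598734 0.99642503]
 [0.45071237 0.03598734 0.99642503]
 [0.45071237 0.03598734 0.99642503]
 [0.45071237 0.03598734 0.99642503]]
[0.59563271 0.12526324 0.14080684]
[ 0.60189166 -0.13043667  0.08580307]
[ 0.59758563 -0.05527449  0.12090869]
finc [ 0.60019474 -0.12927795  0.085     ]
decktl [ 0.62565634 -0.0175749   0.04      ]
decktr [ 0.63402844 -0.15893094  0.04      ]
deckbl [ 0.56607425 -0.01796627  0.04      ]
deckbr [ 0.57331609 -0.15873058  0.04      ]
```

Run:
```python
from h import *
t=grab('top');C=cloud(t)
x,y,z=C[...,0],C[...,1],C[...,2]
vv,u=np.mgrid[0:480,0:640]; roi=(vv>225)&(vv<295)&(u>125)&(u<460)
def edge(m,ys,n):
    mid=[];lo=[];hi=[];yy=[]
    for a in ys:
        k=m&(abs(y-a)<.004)
        if k.sum()<8: continue
        xs=x[k]; lo.append(np.percentile(xs,3));hi.append(np.percentile(xs,97));yy.append(a)
    yy=np.array(yy)
    for q,nm in((lo,'lo'),(hi,'hi')):
        q=np.array(q); p=np.polyfit(yy,q,1)
        for _ in range(5):
            k=abs(q-np.polyval(p,yy))<.004
            if k.sum()>4:p=np.polyfit(yy[k],q[k],1)
        print(n,nm,'deg',np.degrees(-np.arctan(p[0])),'x@0',p[1],'x@.107',np.polyval(p,.107),k.sum(),len(yy))
edge(roi&(z>.013)&(z<.027),np.arange(-.2,.35,.01),'rail')
edge(roi&(z>.034)&(z<.046)&(u>330),np.arange(-.155,-.02,.008),'deck')
# leaves: top at z .127
m=roi&(z>.12)&(z<.134)&(u<330)
for a in np.arange(.09,.3,.015):
    k=m&(abs(y-a)<.004); xs=np.sort(x[k]); 
    if len(xs)>2: g=xs>xs.mean(); print('leaf y',round(a,3),xs[~g].min(),xs[~g].max(),xs[g].min(),xs[g].max(),len(xs))
k=roi&(z>.136)&(z<.155)&(u<330); print('bar/rider');
for a,b in zip(C[k],t['frame'][k]): print(np.round(a,4),b)
for n in['corked_bottle','capped_small','capped_large','nosing_glass','black_dish','bung']:
    r=recognise('top',n)[0]['bbox']; print(n,dep(t,r[0],r[1]))
```

```text
rail lo deg 2.908899456257212 x@0 0.573238330907661 x@.107 0.5678012822047305 33 39
rail hi deg 2.4234465119642445 x@0 0.6197327335553049 x@.107 0.6152042407377116 32 39
deck lo deg 2.9036421633027487 x@0 0.566321940173644 x@.107 0.5608947347817771 17 17
deck hi deg 2.5383116898863416 x@0 0.6281054006389448 x@.107 0.6233619940864644 17 17
leaf y 0.105 0.5640052804939887 0.5659797380034612 0.6180319032066595 0.6214392463780052 20
leaf y 0.12 0.5644446157365008 0.6021669679906007 0.6036885535945675 0.6273154803871628 59
leaf y 0.135 0.5649614156472431 0.5685774548221117 0.6135759606120998 0.6172470518247009 26
leaf y 0.15 0.5623118671154725 0.5688057882156309 0.6114578827717211 0.6175946368318044 48
leaf y 0.165 0.5632336097791865 0.570147197403361 0.608767644190518 0.6157566703603349 52
leaf y 0.18 0.5642169281234988 0.5699791832171992 0.6065751274967506 0.6138736914636296 38
leaf y 0.195 0.568660861296054 0.5717166385612706 0.6046515538904166 0.6075042830163058 28
leaf y 0.21 0.56948329368197 0.571674502059019 0.6022140433899889 0.6058801913258809 24
leaf y 0.225 0.5703414914456585 0
[... 1069 characters left out ...]
 [175 132  54]
[0.5957 0.1268 0.1405] [176 132  48]
[0.5961 0.1256 0.138 ] [178 134  49]
[0.5957 0.1238 0.1403] [182 135  49]
[0.5959 0.1224 0.1392] [174 130  48]
[0.5959 0.1208 0.1394] [153 118  66]
[0.5948 0.1272 0.1365] [183 141  53]
[0.5932 0.1287 0.137 ] [183 147  82]
[0.5933 0.1272 0.1361] [180 144  71]
[0.593  0.1239 0.1383] [178 141  69]
[0.5776 0.301  0.1365] [78 77 81]
[0.576  0.2886 0.1368] [75 77 78]
corked_bottle [0.41415826 0.29093178 0.15265558]
capped_small [0.71528145 0.25882062 0.06175823]
capped_large [0.43354415 0.05043687 0.12079888]
nosing_glass [0.74601863 0.00432487 0.02539063]
black_dish [ 0.71590909 -0.13046003  0.00430262]
bung [ 0.49343496 -0.11896225  0.02770371]
```

Request:
move_arm(
  series=[
    {"dx":0.115,"dy":0.127,"dz":0,"az":0.15,"gripper":0},
    {"dx":0.23,"dy":0.253,"dz":0,"az":0.3,"gripper":0},
    {"dx":0.345,"dy":0.38,"dz":0,"az":0.45,"gripper":0},
    {"dx":0.46,"dy":0.507,"dz":0,"az":0.6,"gripper":0},
    {"dx":0.575,"dy":0.633,"dz":0,"az":0.74,"gripper":0},
  ],
)

```text
invalid input
```

Request:
move_arm(
  series=[
    {"dx":0.115,"dy":0.127,"dz":-0.02,"az":0.15,"gripper":0},
    {"dx":0.23,"dy":0.253,"dz":-0.04,"az":0.3,"gripper":0},
    {"dx":0.345,"dy":0.38,"dz":-0.06,"az":0.45,"gripper":0},
    {"dx":0.46,"dy":0.507,"dz":-0.08,"az":0.6,"gripper":0},
    {"dx":0.572,"dy":0.631,"dz":-0.1,"az":0.724,"gripper":0},
  ],
)

```text
invalid input
```

Run:
```python
from h import *
s=get_state(); R=cv2.Rodrigues(s['tcp_rot'])[0]; print(s['time_s'],s['position'],np.degrees(np.arctan2(R[1,1],R[0,1])),s['joints'],R[:,2])
w=grab('wrist','w1.png');C=cloud(w);print(w['W'])
for n in('fin','stem','carrier'): print(n,[(r['bbox'],r['confidence']) for r in recognise('wrist',n)[:2]])
m=(C[...,2]>.078)&(C[...,2]<.092)&(C[...,1]<-.1)&(abs(C[...,0]-.6)<.03)
print(m.sum(),cv2.minAreaRect(C[m][:,:2].astype(np.float32)))
print(proj(w,[[.603,-.1335,.085]]))
```

```text
2.1 [ 0.25928863 -0.51324655  0.23932221] -63.195932694046036 [-1.12298755e+00  3.19640604e-01  1.56448044e+00 -3.07430776e-05
  1.25740762e+00 -2.00009776e-02] [ 1.34518765e-06 -7.03438106e-05 -9.99999998e-01]
[[ 0.45040723 -0.85981865 -0.24051033  0.32006857]
 [-0.89282246 -0.43411186 -0.1200623  -0.4821361 ]
 [-0.00117659  0.26880995 -0.96319252  0.37483648]
 [ 0.          0.          0.          1.        ]]
fin []
stem []
carrier []
0 ((0.0, 0.0), (0.0, 0.0), 0.0)
[[   2.08519427 -585.1969204 ]]
```

View pics/w1.png

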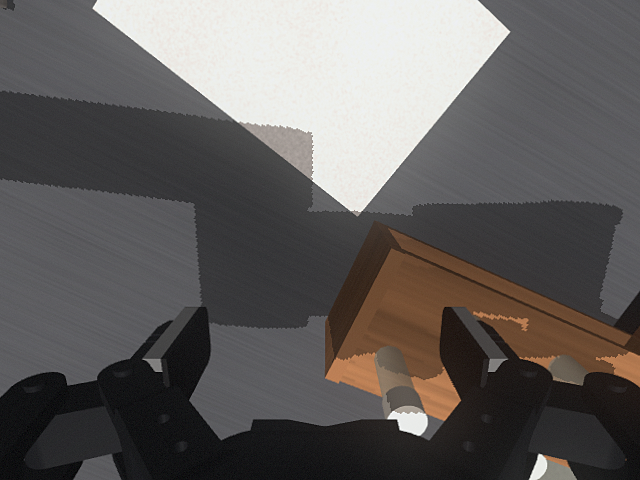

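The picture shows the start pose: paper at the top and the tube rack at about (480,340). The arm didn't move, because the rows were refused. I'll retry with every key filled in.

Request:
move_arm(
  series=[
    {"dx":0.115,"dy":0.127,"dz":0,"ax":0,"ay":0,"az":0.15,"gripper":0},
    {"dx":0.23,"dy":0.253,"dz":0,"ax":0,"ay":0,"az":0.3,"gripper":0},
    {"dx":0.345,"dy":0.38,"dz":0,"ax":0,"ay":0,"az":0.45,"gripper":0},
    {"dx":0.46,"dy":0.507,"dz":0,"ax":0,"ay":0,"az":0.6,"gripper":0},
    {"dx":0.575,"dy":0.633,"dz":0,"ax":0,"ay":0,"az":0.74,"gripper":0},
  ],
)

```text
time_s: 2.92
position: [0.4328, -0.3221, 0.2395]
tcp_rot: [2.716, 1.578, 0.0]
ft_force: [0.4, 0.3, 0.0]
finger_gap: 0.0852
grip_force: 0.0
```

Request:
move_arm(
  series=[
    {"dx":0.115,"dy":0.127,"dz":-0.02,"ax":0,"ay":0,"az":0.15,"gripper":0},
    {"dx":0.23,"dy":0.253,"dz":-0.04,"ax":0,"ay":0,"az":0.3,"gripper":0},
    {"dx":0.345,"dy":0.38,"dz":-0.06,"ax":0,"ay":0,"az":0.45,"gripper":0},
    {"dx":0.46,"dy":0.507,"dz":-0.08,"ax":0,"ay":0,"az":0.6,"gripper":0},
    {"dx":0.572,"dy":0.631,"dz":-0.1,"ax":0,"ay":0,"az":0.724,"gripper":0},
  ],
)

```text
time_s: 3.55
position: [0.6045, -0.1327, 0.2092]
tcp_rot: [2.164, 2.276, 0.0]
ft_force: [0.8, -0.3, -0.4]
finger_gap: 0.0853
grip_force: 0.0
```

Run:
```python
from h import *
s=get_state(); R=cv2.Rodrigues(s['tcp_rot'])[0]; print(s['time_s'],s['position'],np.degrees(np.arctan2(R[1,1],R[0,1])),s['joints'],R[:,2])
w=grab('wrist','w2.png');C=cloud(w)
m=(C[...,2]>.080)&(C[...,2]<.092)&(C[...,1]<-.1)&(abs(C[...,0]-.6)<.03)
print(m.sum(),cv2.minAreaRect(C[m][:,:2].astype(np.float32)),C[m].mean(0) if m.any() else 0)
print(proj(w,[[.603,-.1335,.085]]))
```

```text
3.55 [ 0.60450164 -0.13266357  0.20922894] 2.8836336116136914 [-2.34557339e-01  4.07356267e-01  1.50688249e+00 -1.27223549e-04
  1.22684438e+00 -2.84843311e-01] [ 4.67731321e-04 -2.34911073e-04 -9.99999863e-01]
1006 ((0.6039137840270996, -0.13265681266784668), (0.015259292908012867, 0.03471627086400986), 2.310234308242798) [ 0.60371617 -0.13145589  0.08610431]
[[322.49018544 241.24580123]]
```

View pics/w2.png

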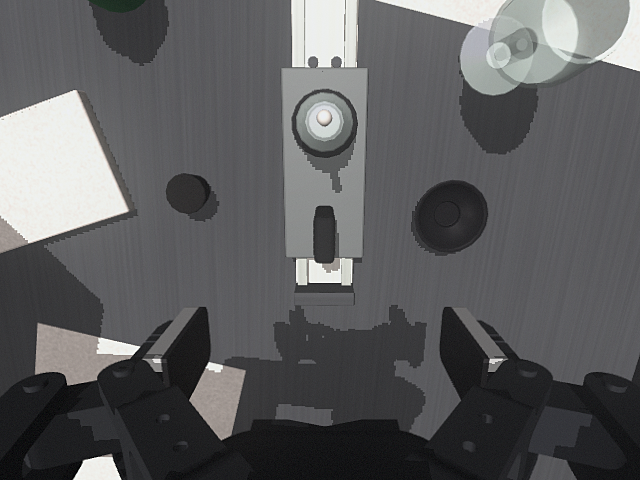

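The fin is at about (324,235), aligned with the tool axis, and the stem top is at about (324,117). Both agree with the top view, so I'll descend and grip the fin.

Request:
move_arm(
  series=[
    {"dx":0,"dy":0,"dz":-0.17,"ax":0,"ay":0,"az":0,"gripper":0},
    {"dx":0,"dy":0,"dz":-0.34,"ax":0,"ay":0,"az":0,"gripper":0},
    {"dx":-0.002,"dy":0,"dz":-0.49,"ax":0,"ay":0,"az":0,"gripper":0.2},
    {"dx":-0.002,"dy":0,"dz":-0.49,"ax":0,"ay":0,"az":0,"gripper":1},
    {"dx":-0.002,"dy":0,"dz":-0.49,"ax":0,"ay":0,"az":0,"gripper":1},
  ],
  grip_force=30,
)

```text
time_s: 4.22
position: [0.6041, -0.1345, 0.064]
tcp_rot: [2.167, 2.271, 0.002]
ft_force: [0.0, -0.1, 0.4]
finger_gap: 0.033
grip_force: 0.0
```

Request:
move_arm(
  series=[
    {"dx":0,"dy":0,"dz":0,"ax":0,"ay":0,"az":0,"gripper":1},
    {"dx":0,"dy":0,"dz":0,"ax":0,"ay":0,"az":0,"gripper":1},
    {"dx":0,"dy":0,"dz":0,"ax":0,"ay":0,"az":0,"gripper":1},
  ],
)

```text
time_s: 4.6
position: [0.6042, -0.1345, 0.0649]
tcp_rot: [2.166, 2.27, 0.003]
ft_force: [-0.9, 0.2, 6.5]
finger_gap: 0.0137
grip_force: 34.4
```

Request:
move_arm(
  series=[
    {"dx":-0.005,"dy":0.1,"dz":0,"ax":0,"ay":0,"az":0,"gripper":1},
    {"dx":-0.01,"dy":0.2,"dz":0,"ax":0,"ay":0,"az":0,"gripper":1},
    {"dx":-0.015,"dy":0.3,"dz":0,"ax":0,"ay":0,"az":0,"gripper":1},
    {"dx":-0.019,"dy":0.4,"dz":0,"ax":0,"ay":0,"az":0,"gripper":1},
    {"dx":-0.023,"dy":0.483,"dz":0,"ax":0,"ay":0,"az":0,"gripper":1},
  ],
)

```text
time_s: 5.22
position: [0.5972, 0.0113, 0.0649]
tcp_rot: [2.165, 2.271, 0.004]
ft_force: [0.0, -3.0, 6.9]
finger_gap: 0.0131
grip_force: 34.4
```

Request:
move_arm(
  series=[
    {"dx":0,"dy":0,"dz":0,"ax":0,"ay":0,"az":0,"gripper":1},
  ],
)

```text
time_s: 5.35
position: [0.5971, 0.0128, 0.0649]
tcp_rot: [2.165, 2.273, 0.006]
ft_force: [-0.3, 1.2, 7.0]
finger_gap: 0.0136
grip_force: 34.5
```

Run:
```python
from h import *
s=get_state(); print(s['time_s'],s['position'],s['ft_force'])
t=grab('top','t3.png');C=cloud(t)
cv2.imwrite('pics/t3z.png',cv2.resize(cv2.imread('pics/t3.png')[190:310,110:400],None,fx=2.7,fy=2.7,interpolation=cv2.INTER_CUBIC))
g=grab('scene','s3.png')
cv2.imwrite('pics/both3.png',np.vstack([cv2.imread('pics/t3z.png')[:,:780],cv2.resize(cv2.imread('pics/s3.png')[200:345,160:540],(780,270))]))
x,y,z=C[...,0],C[...,1],C[...,2]
m=(z>.034)&(z<.046)&(x>.55)&(x<.64)&(y>-.2)&(y<.2); P=C[m]
print(np.percentile(P[:,1],[1,50,99]),np.histogram(P[:,1],bins=np.arange(-.06,.2,.01)))
```

```text
5.35 [0.59714431 0.01282562 0.06488218] [-0.34881102  1.2331645   7.04893175]
[-0.19929857  0.0590082   0.17054438] (array([  0,   0,   0,   0,  31,  17,   0,   1,  53,  88, 135, 184,   7,
         0,   0,  32,  76, 175, 191,  10,   0,  18, 140,  22,   0]), array([-6.00000000e-02, -5.00000000e-02, -4.00000000e-02, -3.00000000e-02,
       -2.00000000e-02, -1.00000000e-02,  1.38777878e-17,  1.00000000e-02,
        2.00000000e-02,  3.00000000e-02,  4.00000000e-02,  5.00000000e-02,
        6.00000000e-02,  7.00000000e-02,  8.00000000e-02,  9.00000000e-02,
        1.00000000e-01,  1.10000000e-01,  1.20000000e-01,  1.30000000e-01,
        1.40000000e-01,  1.50000000e-01,  1.60000000e-01,  1.70000000e-01,
        1.80000000e-01,  1.90000000e-01]))
```

View pics/both3.png

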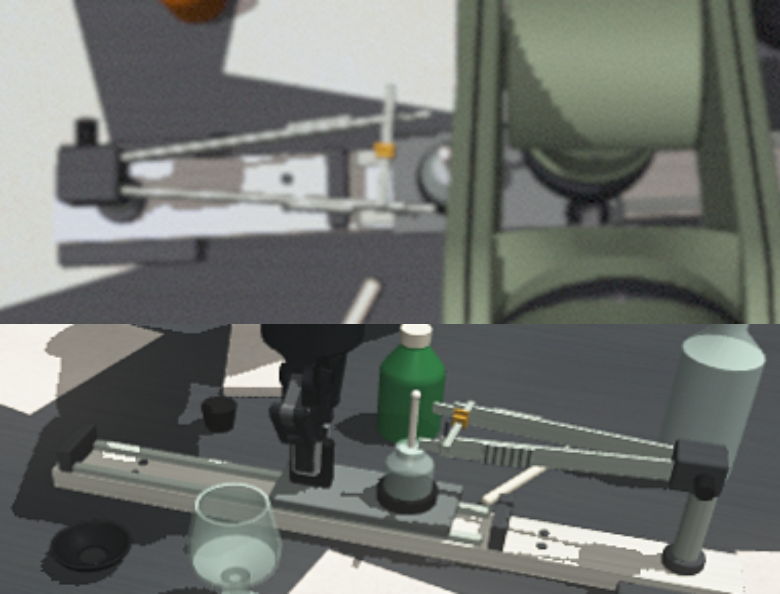

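The carrier is about 15 mm short of the stop block and the stem is just short of the tips. I'll advance gently and watch the force.

Request:
move_arm(
  series=[
    {"dx":0,"dy":0.012,"dz":0,"ax":0,"ay":0,"az":0,"gripper":1},
    {"dx":-0.001,"dy":0.024,"dz":0,"ax":0,"ay":0,"az":0,"gripper":1},
  ],
)

```text
time_s: 5.7
position: [0.5969, 0.0178, 0.0649]
tcp_rot: [2.166, 2.271, 0.004]
ft_force: [-0.2, -1.3, 7.7]
finger_gap: 0.0136
grip_force: 34.5
```

Request:
move_arm(
  series=[
    {"dx":0,"dy":0.008,"dz":0,"ax":0,"ay":0,"az":0,"gripper":1},
    {"dx":-0.0005,"dy":0.016,"dz":0,"ax":0,"ay":0,"az":0,"gripper":1},
  ],
)

```text
time_s: 5.95
position: [0.5967, 0.0211, 0.065]
tcp_rot: [2.163, 2.271, 0.001]
ft_force: [-0.5, -10.8, 7.8]
finger_gap: 0.0136
grip_force: 34.6
```

Request:
move_arm(
  series=[
    {"dx":0,"dy":0.005,"dz":0,"ax":0,"ay":0,"az":0,"gripper":1},
    {"dx":-0.0005,"dy":0.01,"dz":0,"ax":0,"ay":0,"az":0,"gripper":1},
  ],
)

```text
time_s: 6.2
position: [0.5967, 0.022, 0.0649]
tcp_rot: [2.162, 2.269, -0.003]
ft_force: [-0.7, -12.3, 8.7]
finger_gap: 0.0135
grip_force: 34.5
```

Request:
move_arm(
  series=[
    {"dx":0,"dy":0.006,"dz":0,"ax":0,"ay":0,"az":0,"gripper":1},
    {"dx":-0.0005,"dy":0.01,"dz":0,"ax":0,"ay":0,"az":0,"gripper":1},
  ],
)

```text
time_s: 6.45
position: [0.5964, 0.0278, 0.0649]
tcp_rot: [2.166, 2.27, 0.003]
ft_force: [-0.6, -2.6, 7.6]
finger_gap: 0.0135
grip_force: 34.5
```

Request:
move_arm(
  series=[
    {"dx":0,"dy":0.006,"dz":0,"ax":0,"ay":0,"az":0,"gripper":1},
    {"dx":-0.0005,"dy":0.01,"dz":0,"ax":0,"ay":0,"az":0,"gripper":1},
  ],
)

```text
time_s: 6.7
position: [0.5962, 0.0316, 0.0649]
tcp_rot: [2.166, 2.271, 0.004]
ft_force: [-1.0, -1.8, 7.1]
finger_gap: 0.0138
grip_force: 34.5
```

Request:
move_arm(
  series=[
    {"dx":0,"dy":0,"dz":0,"ax":0,"ay":0,"az":0,"gripper":0},
    {"dx":0,"dy":0,"dz":0,"ax":0,"ay":0,"az":0,"gripper":0},
    {"dx":0,"dy":0,"dz":0,"ax":0,"ay":0,"az":0,"gripper":0},
    {"dx":0,"dy":0,"dz":0.2,"ax":0,"ay":0,"az":0,"gripper":0},
    {"dx":0,"dy":0,"dz":0.4,"ax":0,"ay":0,"az":0,"gripper":0},
  ],
)

```text
time_s: 7.32
position: [0.5945, 0.0319, 0.1829]
tcp_rot: [-2.168, -2.272, 0.002]
ft_force: [0.9, -0.1, 0.4]
finger_gap: 0.0852
grip_force: 0.0
```

Request:
move_arm(
  series=[
    {"dx":0,"dy":0,"dz":0.15,"ax":0,"ay":0,"az":0,"gripper":0},
    {"dx":0,"dy":0,"dz":0.15,"ax":0,"ay":0,"az":0,"gripper":0},
  ],
)

```text
time_s: 7.58
position: [0.5971, 0.032, 0.2317]
tcp_rot: [2.164, 2.268, 0.01]
ft_force: [0.9, 0.7, 0.2]
finger_gap: 0.0852
grip_force: 0.0
```

Run:
```python
from h import *
s=get_state(); print(s['time_s'],s['position'],s['ft_force'],s['finger_gap'])
w=grab('wrist','w4.png');C=cloud(w)
x,y,z=C[...,0],C[...,1],C[...,2]
ux=np.array([.9989,.0471]);uy=np.array([-.0471,.9989]);O=np.array([.592,.109])
def fr(P): return np.c_[(P[:,:2]-O)@ux,(P[:,:2]-O)@uy,P[:,2]]
F=fr(C.reshape(-1,3)).reshape(480,640,3)
m=(z>.080)&(z<.092)&(y<.07)&(abs(F[...,0])<.02)&(F[...,1]<-.05)
print('fin',m.sum(),fr(C[m]).mean(0),cv2.minAreaRect(C[m][:,:2].astype(np.float32)))
m=(z>.143)&(z<.155)&(abs(F[...,0])<.02)&(abs(F[...,1])<.03)
print('stem',m.sum(),fr(C[m]).mean(0))
c=w['frame'].astype(int); g=(c[...,0]-c[...,2]>50)&(z>.13)&(z<.15)
print('rider',g.sum(),fr(C[g]).mean(0),fr(C[g]).min(0),fr(C[g]).max(0))
for yy in np.arange(-.01,.17,.01):
    k=(abs(F[...,1]-yy)<.002)&(z>.122)&(z<.132); q=F[k][:,0]
    if len(q): a=q[q<0];b=q[q>0]; print(round(yy,3),[np.round(v,4) for v in ((a.min(),a.max()) if len(a) else ())],[np.round(v,4) for v in ((b.min(),b.max()) if len(b) else ())])
for n in('stem','rider_mark','pin'): print(n,[(np.round(r['bbox']),r['confidence']) for r in recognise('wrist',n)[:2]])
```

```text
7.575 [0.59706175 0.03196415 0.23170244] [0.87716314 0.65997089 0.18329912] 0.08522001191477718
fin 835 [ 0.00026488 -0.07432757  0.08620691] ((0.5956576466560364, 0.03399788215756416), (0.014870884828269482, 0.033252980560064316), 3.309166193008423)
stem 162 [0.00035821 0.00246241 0.14840629]
rider 285 [0.00523442 0.01819474 0.13814488] [0.00133028 0.01282654 0.1344725 ] [0.00916436 0.02383114 0.14284356]
0.0 [np.float64(-0.0287), np.float64(-0.0254)] [np.float64(0.0259), np.float64(0.029)]
0.01 [np.float64(-0.0272), np.float64(-0.0241)] [np.float64(0.0247), np.float64(0.0428)]
0.02 [np.float64(-0.0265), np.float64(-0.0003)] [np.float64(0.0002), np.float64(0.0298)]
0.03 [np.float64(-0.0254), np.float64(-0.0222)] [np.float64(0.0228), np.float64(0.026)]
0.04 [np.float64(-0.0274), np.float64(-0.0212)] [np.float64(0.0217), np.float64(0.0287)]
0.05 [np.float64(-0.0266), np.float64(-0.0201)] [np.float64(0.0207), np.float64(0.0278)]
0.06 [np.float64(-0.0256), np.float64(-0.0187)] [np.float64(0.0197), np.float64(0.0269)]
stem [(array([320., 160.,  83., 182.]), 0.69)]
rider_mark [(array([329.,  84.,  19.,  25.]), 0.78)]
pin [(array([362.,  69.,  13., 135.]), 0.81)]
```

View pics/w4.png

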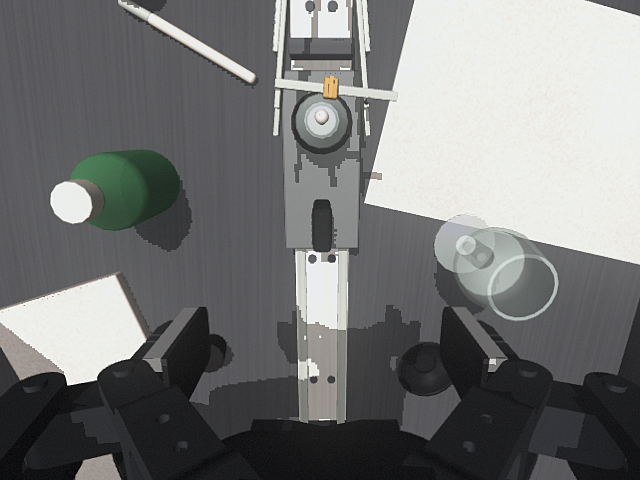

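Stem top is at about (321,115), the rider at (330,87) and the pin near (366,101). The stem reads about 2 mm too far along the rail, so I'll cross-check that with other views.

```bash
cat >> h.py <<'E'
ux=np.array([.9989,.0471]);uy=np.array([-.0471,.9989]);O=np.array([.592,.109])
def fr(P):
    P=np.atleast_2d(P); return np.c_[(P[:,:2]-O)@ux,(P[:,:2]-O)@uy,P[:,2]]
E
python3 - <<'E'
from h import *
ims={n:grab(n,n+'5.png') for n in('top','scene','wrist')}
out=[]
for n,im in ims.items():
    Q=np.array([[0,0,.149],[.005,.018,.141],[.04,.008,.141]]); W=np.c_[O+Q[:,:1]*ux+Q[:,1:2]*uy,Q[:,2]]
    p=proj(im,W); print(n,p.round(1).tolist())
    c=p.mean(0).astype(int); s=26 if n!='wrist' else 45
    b=cv2.imread('pics/'+n+'5.png'); y0=max(c[1]-s,0);x0=max(c[0]-s,0)
    print('crop org',x0,y0,'scale',260/(2*s))
    out.append(cv2.resize(b[y0:y0+2*s,x0:x0+2*s],(260,260),interpolation=cv2.INTER_CUBIC))
cv2.imwrite('pics/crops5.png',np.hstack(out))
for n,im in ims.items():
    f=im['frame'].astype(int); p=proj(im,np.array([[*(O+.005*ux+.018*uy),.141]]))[0]
    v,u=np.mgrid[0:480,0:640]; g=(f[...,0]-f[...,2]>50)&(abs(u-p[0])<20)&(abs(v-p[1])<20)
    C=cloud(im); P=fr(C[g]); P=P[(P[:,2]>.12)&(P[:,2]<.155)]
    print(n,'rider px',u[g].mean(),v[g].mean(),'pts',len(P),P.mean(0),'yext',P[:,1].min(),P[:,1].max(),'x of ridge',P[P[:,2]>.139].mean(0))
E
```

```text
top [[262.2, 246.5], [250.7, 244.6], [256.6, 221.9]]
crop org 230 211 scale 5.0
scene [[374.0, 237.5], [384.9, 245.8], [373.8, 257.3]]
crop org 351 220 scale 5.0
wrist [[328.0, 120.3], [337.4, 85.4], [402.6, 105.4]]
crop org 311 58 scale 2.888888888888889<stdin>:16: RuntimeWarning: Mean of empty slice.
  ret = ret.dtype.type(ret / rcount)
  ret = um.true_divide(
Traceback (most recent call last):
ValueError: zero-size array to reduction operation minimum which has no identity
```

View pics/crops5.png

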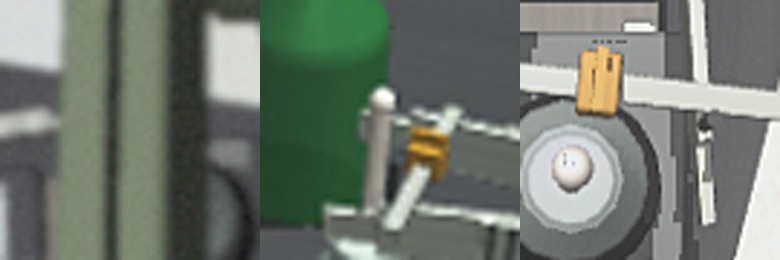

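The scene crop shows the stem top at (375,238) and the rider at (384,250). The wrist crop shows the stem top at (329,115), ridge at (339,86) and pin at (375,100). With the leaf splayed 6°, the bar tilts the rider about 3 mm towards -y. The stem-to-rider spacing of 15.7 mm therefore means the carrier is in the detent, and my origin was about 2 mm too low in y.

Run:
```python
from h import *
w=grab('wrist')
P=lambda u,v,z=.141: fr(atz(w,311+(u-520)/2.8889,58+v/2.8889,z))[0]
rd,pn=P(600,81),P(704,121); b1,b2=P(525,75,.137),P(775,102,.137)
d=(b2-b1)[:2];d/=np.linalg.norm(d);print(rd,pn,d,'pin-rider along bar',(pn-rd)[:2]@d,(pn-rd)[:2])
C=cloud(w);F=fr(C.reshape(-1,3))
c=w['frame'].astype(int).reshape(-1,3); g=(c[:,0]-c[:,2]>50)&(F[:,2]>.13)&(F[:,2]<.15)
R=F[g].mean(0);print('rider centroid',R)
# near leaf line
k=(F[:,2]>.122)&(F[:,2]<.132)&(F[:,0]<-.018)&(F[:,0]>-.03)&(F[:,1]>-.01)&(F[:,1]<.033)
p=np.polyfit(F[k,1],F[k,0],1); n=np.array([1,-p[0]])/np.hypot(1,p[0]); print('leaf slope',p[0],'r=',(R[0]-np.polyval(p,R[1]))/np.hypot(1,p[0]))
r=(R[0]-np.polyval(p,R[1]))/np.hypot(1,p[0])*1e3
for rr in (r,51.1-1e3*(pn-rd)[:2]@d): print('r',rr,'W',28.7+.719*(rr-19))
s=get_state();print(s['position'],s['time_s'])
```

```text
[0.00588735 0.01768913 0.141     ] [0.02517068 0.01075183 0.141     ] [ 0.99493868 -0.10048391] pin-rider along bar 0.019882821924981926 [ 0.01928333 -0.0069373 ]
rider centroid [0.00526624 0.01810276 0.13823246]
leaf slope 0.12695325235722363 r= 0.02936376750969803
r 29.36376750969803 W 36.15154883947288
r 31.217178075018076 W 37.484151035938
[0.59453868 0.03185105 0.22601424] 7.975
```

Request:
move_arm(
  series=[
    {"dx":-0.004,"dy":0.12,"dz":0,"ax":0,"ay":0,"az":0,"gripper":0},
    {"dx":-0.008,"dy":0.25,"dz":0,"ax":0,"ay":0,"az":0,"gripper":0},
    {"dx":-0.012,"dy":0.36,"dz":0,"ax":0,"ay":0,"az":0,"gripper":0},
    {"dx":-0.015,"dy":0.441,"dz":0,"ax":0,"ay":0,"az":0,"gripper":0},
    {"dx":-0.015,"dy":0.441,"dz":0,"ax":0,"ay":0,"az":0,"gripper":0},
  ],
)

```text
time_s: 8.6
position: [0.5902, 0.1655, 0.2266]
tcp_rot: [-2.166, -2.275, 0.001]
ft_force: [0.4, -0.4, -1.2]
finger_gap: 0.0855
grip_force: 0.0
```

Run:
```python
from h import *
w=grab('wrist');s=get_state(); R=cv2.Rodrigues(s['tcp_rot'])[0]
print(s['time_s'],s['position'],np.degrees(np.arctan2(R[1,1],R[0,1])))
C=cloud(w);x,y,z=C[...,0],C[...,1],C[...,2]
for a in np.arange(.12,.28,.008):
    k=(abs(y-a)<.003)&(z>.121)&(z<.132)&(abs(x-.59)<.045); q=x[k]
    if len(q): print(round(a,3),q.min().round(4),q.max().round(4),((q.min()+q.max())/2).round(4),(q.max()-q.min()).round(4))
```

```text
8.65 [0.59025139 0.1644102  0.22667936] 2.764786239445375
0.12 0.5646 0.6342 0.5994 0.0696
0.128 0.5648 0.635 0.5999 0.0701
0.136 0.565 0.6173 0.5911 0.0523
0.144 0.5627 0.6159 0.5893 0.0532
0.152 0.5621 0.6183 0.5902 0.0561
0.16 0.5632 0.6172 0.5902 0.054
0.168 0.5634 0.6156 0.5895 0.0522
0.176 0.5636 0.6146 0.5891 0.051
0.184 0.5651 0.6136 0.5893 0.0485
0.192 0.5686 0.6086 0.5886 0.04
0.2 0.569 0.6074 0.5882 0.0384
0.208 0.5693 0.6063 0.5878 0.037
0.216 0.5698 0.6052 0.5875 0.0354
0.224 0.5701 0.604 0.5871 0.0339
0.232 0.5705 0.6022 0.5864 0.0317
0.24 0.5709 0.6012 0.586 0.0303
0.248 0.5713 0.6001 0.5857 0.0288
0.256 0.5721 0.599 0.5855 0.0269
0.264 0.5724 0.598 0.5852 0.0255
0.272 0.5727 0.5963 0.5845 0.0236
0.28 0.568 0.5997 0.5838 0.0317
```

Request:
move_arm(
  series=[
    {"dx":-0.001,"dy":0,"dz":-0.14,"ax":0,"ay":0,"az":0,"gripper":0},
    {"dx":-0.001,"dy":0,"dz":-0.28,"ax":0,"ay":0,"az":0,"gripper":0},
    {"dx":-0.001,"dy":0,"dz":-0.403,"ax":0,"ay":0,"az":0,"gripper":0},
    {"dx":-0.001,"dy":0,"dz":-0.403,"ax":0,"ay":0,"az":0,"gripper":0.3},
    {"dx":-0.001,"dy":0,"dz":-0.403,"ax":0,"ay":0,"az":0,"gripper":0.3},
  ],
  grip_force=30,
)

```text
time_s: 9.28
position: [0.5913, 0.1637, 0.1078]
tcp_rot: [2.169, 2.271, 0.003]
ft_force: [-0.5, 0.1, -0.1]
finger_gap: 0.0603
grip_force: 0.0
```

Request:
move_arm(
  series=[
    {"dx":0,"dy":0,"dz":0,"ax":0,"ay":0,"az":0,"gripper":0.45},
    {"dx":0,"dy":0,"dz":0,"ax":0,"ay":0,"az":0,"gripper":0.45},
    {"dx":0,"dy":0,"dz":0,"ax":0,"ay":0,"az":0,"gripper":0.45},
    {"dx":0,"dy":0,"dz":0,"ax":0,"ay":0,"az":0,"gripper":0.45},
  ],
)

```text
time_s: 9.78
position: [0.5906, 0.1645, 0.1071]
tcp_rot: [2.168, 2.272, 0.002]
ft_force: [-1.0, 0.3, 4.4]
finger_gap: 0.0471
grip_force: 3.3
```

Request:
move_arm(
  series=[
    {"dx":0,"dy":0,"dz":0,"ax":0,"ay":0,"az":0,"gripper":0.5},
    {"dx":0,"dy":0,"dz":0,"ax":0,"ay":0,"az":0,"gripper":0.53},
    {"dx":0,"dy":0,"dz":0,"ax":0,"ay":0,"az":0,"gripper":0.56},
    {"dx":0,"dy":0,"dz":0,"ax":0,"ay":0,"az":0,"gripper":0.56},
    {"dx":0,"dy":0,"dz":0,"ax":0,"ay":0,"az":0,"gripper":0.56},
  ],
)

```text
time_s: 10.4
position: [0.5907, 0.1644, 0.1072]
tcp_rot: [2.168, 2.272, 0.002]
ft_force: [-0.2, -0.5, 7.8]
finger_gap: 0.0377
grip_force: 6.0
```

Run:
```python
from h import *
s=get_state();print(s['time_s'],s['position'],s['finger_gap'],s['grip_force'],s['ft_force'])
o=[];ims=[]
for n in('scene','top','wrist'):
    im=grab(n,n+'6.png'); Q=np.array([*(O+[0,.002]+.005*ux+.012*uy),.141]); c=proj(im,Q)[0];print(n,c)
    s=25; x0,y0=int(c[0])-s,int(c[1])-s
    if n=='wrist': o.append(cv2.resize(cv2.imread('pics/wrist6.png')[280:480,220:420],(266,266)));continue
    print(x0,y0); o.append(cv2.resize(cv2.imread('pics/'+n+'6.png')[y0:y0+2*s,x0:x0+2*s],(266,266) if n=='top' else (266,266),interpolation=cv2.INTER_CUBIC))
cv2.imwrite('pics/c6.png',cv2.resize(np.hstack(o),None,fx=1,fy=1))
```

```text
10.4 [0.59071288 0.16436338 0.10715415] 0.03771235531688138 5.985084913991159 [-0.24594826 -0.51739632  7.78038433]
scene [382.1965605  245.36593183]
357 220
top [253.33552346 244.46493793]
228 219
wrist [336.82159813 483.09340981]
```

View pics/c6.png

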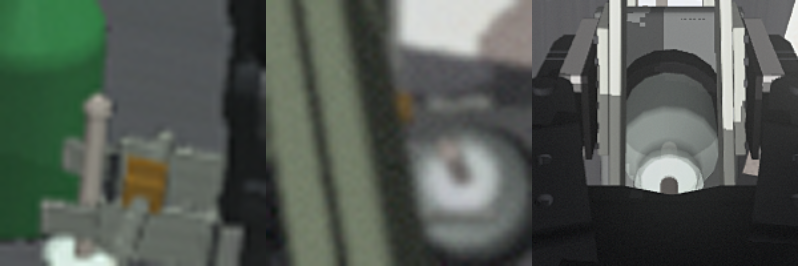

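The scene crop shows the gold rider at about (384,254) and the stem standing free at about (375,240), with the far leaf just in front. The wrist crop shows both leaves being squeezed symmetrically. The pin is too small to read here, so I'll fit the leaves and rider from depth.

Run:
```python
from h import *
O2=O+np.array([0,.0023])
def f2(P): return np.c_[(P[:,:2]-O2)@ux,(P[:,:2]-O2)@uy,P[:,2]]*1e3
def run(n):
    im=grab(n);C=cloud(im);F=f2(C.reshape(-1,3));c=im['frame'].astype(int).reshape(-1,3)
    print(n)
    g=(c[:,0]-c[:,2]>40)&(F[:,2]>128)&(F[:,2]<150)&(abs(F[:,1]-16)<14)&(abs(F[:,0])<25)
    if g.sum(): print(' rider',g.sum(),F[g].mean(0),F[g].min(0),F[g].max(0))
    L={}
    for nm,lo,hi in(('near',-26,-6),('far',6,30)):
        k=(F[:,2]>122)&(F[:,2]<131)&(F[:,0]>lo)&(F[:,0]<hi)&(((F[:,1]>75)&(F[:,1]<145))|((F[:,1]>-12)&(F[:,1]<34)&(n=='scene')))
        if k.sum()<20: print(nm,k.sum());continue
        X=F[k];p=np.polyfit(X[:,1],X[:,0],1)
        for _ in range(4):
            q=abs(X[:,0]-np.polyval(p,X[:,1]))<2.5; p=np.polyfit(X[q,1],X[q,0],1)
        L[nm]=p; print(' ',nm,q.sum(),X[q,1].min(),X[q,1].max(),'slope',p[0],'x@168',np.polyval(p,168),'x@18',np.polyval(p,18),'x@8',np.polyval(p,8))
    d=(F[:,2]>130)&(F[:,2]<146)&(F[:,1]>-2)&(F[:,1]<14)&(F[:,0]>-5)&(F[:,0]<40)
    print(' near pin zone',d.sum(),np.c_[F[d],c[d]].round(1)[:25].tolist())
    return im
w=run('wrist'); g=run('scene'); t=run('top')
print(get_state()['finger_gap'])
# model
for th in (.035,.04,.045):
    r=30.3; on=np.array([-9.5,168]);of=np.array([9.5,168]);dn=np.array([-np.sin(th),-np.cos(th)]);pn=np.array([np.cos(th),-np.sin(th)]);df=np.array([np.sin(th),-np.cos(th)])
    R=on+150*dn+r*pn;P=of+160*df
    for im,nm in((g,'scene'),(t,'top')):
        X=np.array([[*(O2+(q[0]*ux+q[1]*uy)/1e3),z] for q,z in((R,.141),(P,.141),(P,.127))]);print(th,nm,R.round(1),P.round(1),(P-R)@pn,proj(im,X).round(1).tolist())
a=cv2.imread('pics/scene6.png')[232:267,362:402];cv2.imwrite('pics/s6z.png',cv2.resize(a,(680,595),interpolation=cv2.INTER_CUBIC))
```

```text
wrist
  near 2804 75.04110368303162 144.98821893762425 slope 0.0324267633746618 x@168 -9.225024034230255 x@18 -14.089038540429526 x@8 -14.413306174176144
  far 2829 75.07856929766228 144.98737425621596 slope -0.04610162265602446 x@168 9.455012334227845 x@18 16.370255732631513 x@8 16.83127195919176
 near pin zone 0 []
scene
 rider 56 [ 17.42014478  16.73279954 135.25637754] [ 13.72920803  11.43649336 128.34324157] [ 20.96679675  21.88988858 140.81919531]
  near 219 -10.876761306626506 144.85621126585102 slope 0.03184578832415418 x@168 -8.820055413955942 x@18 -13.59692366257907 x@8 -13.915381545820612
  far 229 -10.031273949949329 144.7138133353578 slope -0.05259813273398269 x@168 9.754985748375885 x@18 17.64470565847329 x@8 18.170686985813116
 near pin zone 55 [[-1.6, -0.7, 145.8, 160.0, 155.0, 146.0], [2.4, 0.1, 144.8, 139.0, 136.0, 127.0], [2.4, 1.6, 145.1, 138.0, 135.0, 126.0], [3.1, 3.1, 145.8, 119.0, 117.0, 111.0], [3.4, -1.1, 143.4, 119.0, 116.0, 108.0], [1.7, 0.1, 142.7, 129.0, 126.0, 118.0], [2.5, 1.7, 143.5, 113.0, 112.0, 104.0], [1.0, -1.3, 140.2, 130.0, 125.0, 118.0], [1.5,
[... 1903 characters left out ...]
.1, 84.0, 78.0, 67.0], [11.2, 11.0, 136.0, 78.0, 66.0, 46.0]]
0.037782262251839484
0.035 scene [15.5 17. ] [15.1  8.1] -0.12078073804847586 [[384.6, 249.7], [378.6, 248.5], [377.8, 256.4]]
0.035 top [15.5 17. ] [15.1  8.1] -0.12078073804847586 [[249.6, 237.8], [255.5, 237.8], [256.4, 239.5]]
0.04 scene [14.8 16.9] [15.9  8.1] 1.471153061626211 [[384.6, 249.4], [378.5, 248.8], [377.7, 256.7]]
0.04 top [14.8 16.9] [15.9  8.1] 1.471153061626211 [[249.7, 238.3], [255.5, 237.3], [256.3, 239.0]]
0.045 scene [14.  16.8] [16.7  8.2] 3.0613336177907717 [[384.6, 249.1], [378.4, 249.1], [377.6, 257.0]]
0.045 top [14.  16.8] [16.7  8.2] 3.0613336177907717 [[249.8, 238.8], [255.4, 236.8], [256.3, 238.4]]
```

View pics/s6z.png

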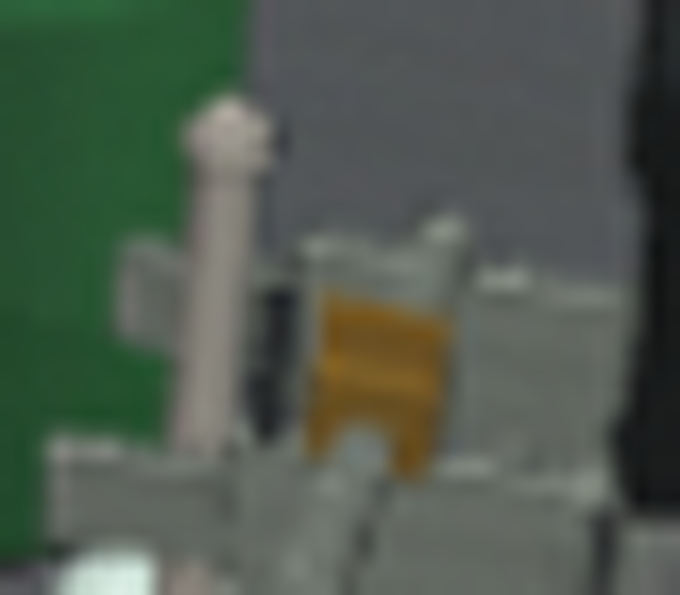

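The scene zoom shows the dark pin at x=378 (rows 249–257), the ridge's top edge at about (384.6,249.6), and the stem free between the tips. All three cameras put the pin about 1 mm beyond the ridge, so I'll close about 0.8 mm more.

Request:
move_arm(
  series=[
    {"dx":0,"dy":0,"dz":0,"ax":0,"ay":0,"az":0,"gripper":0.57},
    {"dx":0,"dy":0,"dz":0,"ax":0,"ay":0,"az":0,"gripper":0.57},
    {"dx":0,"dy":0,"dz":0,"ax":0,"ay":0,"az":0,"gripper":0.57},
    {"dx":0,"dy":0,"dz":0,"ax":0,"ay":0,"az":0,"gripper":0.57},
    {"dx":0,"dy":0,"dz":0,"ax":0,"ay":0,"az":0,"gripper":0.57},
  ],
)

```text
time_s: 11.32
position: [0.5907, 0.1643, 0.1072]
tcp_rot: [2.168, 2.272, 0.002]
ft_force: [-0.8, -2.0, 7.1]
finger_gap: 0.0365
grip_force: 6.2
```

Run:
```python
from h import *
O2=O+np.array([0,.0023])
s=get_state();print(s['time_s'],s['finger_gap'],s['grip_force'],s['ft_force'])
G=[];Pp=[];H=[]
for i in range(8):
    im=grab('top','t7.png');C=cloud(im).reshape(-1,3);F=np.c_[(C[:,:2]-O2)@ux,(C[:,:2]-O2)@uy,C[:,2]]*1e3;c=im['frame'].astype(int).reshape(-1,3)
    b=(abs(F[:,0]-15)<10)&(abs(F[:,2]-139)<7)
    g=b&(c[:,0]-c[:,2]>25)&(F[:,1]>8)&(F[:,1]<24); p=b&(F[:,1]>2)&(F[:,1]<9)&(F[:,2]>137)
    G.append(F[g]);Pp.append(F[p])
G=np.vstack(G);Pp=np.vstack(Pp)
print('rider',len(G),G.mean(0),G[:,0].min(),G[:,0].max(),'ridge',G[G[:,2]>139].mean(0),'pin',len(Pp),Pp.mean(0),Pp.std(0))
R=[];P2=[];L=[]
for i in range(6):
    im=grab('scene','s7.png');C=cloud(im).reshape(-1,3);F=np.c_[(C[:,:2]-O2)@ux,(C[:,:2]-O2)@uy,C[:,2]]*1e3;c=im['frame'].astype(int).reshape(-1,3)
    b=(abs(F[:,0]-15)<10)&(abs(F[:,2]-137)<9)
    R.append(F[b&(c[:,0]-c[:,2]>40)&(abs(F[:,1]-17)<9)]); P2.append(F[b&(F[:,1]>4)&(F[:,1]<11)&(F[:,2]>130)&(c.sum(1)<260)&(F[:,0]>10)])
R=np.vstack(R);P2=np.vstack(P2)
print('scene rider',R.mean(0)); 
for a in range(128,144,2):
    k=(R[:,2]>=a)&(R[:,2]<a+2); q=(P2[:,2]>=a)&(P2[:,2]<a+2); print(a,k.sum(),R[k].mean(0).round(1) if k.any() else '',q.sum(),P2[q].mean(0).round(1) if q.any() else '')
cv2.imwrite('pics/f7.png',np.hstack([cv2.resize(cv2.imread('pics/s7.png')[238:262,368:392],(400,400),interpolation=cv2.INTER_CUBIC),cv2.resize(cv2.imread('pics/t7.png')[226:250,242:266],(400,400),interpolation=cv2.INTER_CUBIC)]))
```

```text
11.325 0.0364664235740848 6.235047876616591 [-0.75747171 -1.96848069  7.10124855]
rider 56 [ 16.34702287  11.15897201 137.22823154] 12.194893558763072 19.57153189883632 ridge [ 16.07787387  11.01582294 140.54546031] pin 38 [ 16.66554038   6.36655874 141.36584861] [1.07210404 0.75027265 1.45458007]
scene rider [ 17.79486257  16.87949835 135.03744692]
128 27 [ 19.2  17.2 129.1] 0 
130 45 [ 19.   16.7 131. ] 10 [ 17.    7.7 130.9]
132 53 [ 19.2  17.2 132.9] 15 [ 17.    7.6 133. ]
134 88 [ 18.1  17.2 135.1] 20 [ 17.1   8.5 134.9]
136 54 [ 16.7  16.3 137. ] 11 [ 17.1   8.6 137.1]
138 60 [ 15.9  16.8 139. ] 14 [ 16.9   8.6 138.8]
140 21 [ 16.7  16.1 140.3] 20 [ 16.7   8.  141.1]
142 0  3 [ 17.5   8.5 142.3]
```

View pics/f7.png

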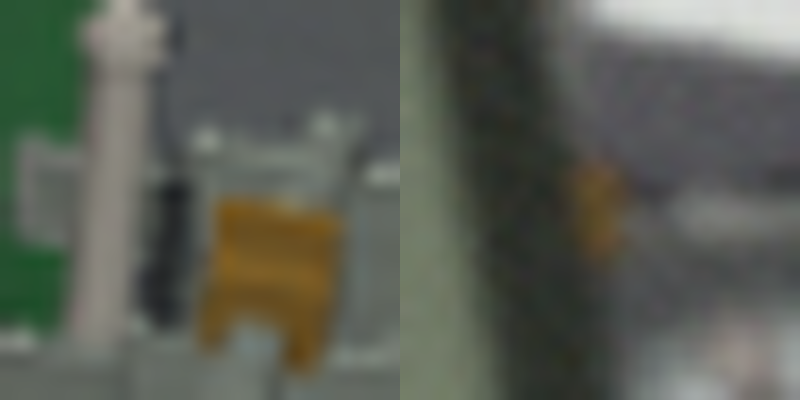

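The left crop shows the dark pin level with the rider ridge and the stem clear of the leaves. The right crop shows the gold rider beside the forearm at about (254,238). Depth puts pin and ridge within about 0.5 mm of each other in both cameras, so I'm handing in while still squeezing.

```bash
python3 -c "
from cell import *
s=get_state();print(s['time_s'],s['finger_gap'],s['grip_force']);print(sign_off())"
```

```text
12.025 0.03666197701665471 6.235123307196773
the job is handed in; nothing more can be done
None
```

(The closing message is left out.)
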